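# Shut the drawers and the battery box at the end of class

## Robot

A 7-joint arm with a two-finger parallel gripper is mounted at the origin on the work surface. World frame = base frame: x ahead of the robot, y to its left, z up, the work surface at z = 0. Lengths are in m, angles in degrees, forces in N, time in s.
With the tool pointing down it reaches from about 0.4 to 0.875 m from the base axis. Payload 19.3 kg.
Tool frame: the origin (TCP) lies midway between the tips of the shut fingers; the grasp point (between the pads) lies 19 mm behind it; z points along the fingers, y is the line along which they close (so a half turn about z gives the same grasp; the last joint's range is limited). The gripper opens to 85 mm and grips with 20 to 120 N. Pads are 22 mm wide; open, the fingers measure 114 mm over their backs; the gripper's body (76 mm by 85 mm) begins 54 mm behind the grasp point. The pads swing forward as they close: fully open they stand 13 mm farther back than shut.
Start: joints at [69.718, 29.874, -2.08, 91.645, 1.215, 58.505, -6.463], TCP at [0.175, -0.6, 0.231] pointing down, gripper open.
Joint ranges: [-166.77, 166.77], [-17.47, 122.26], [-85.68, 81.53], [9.62, 139.38], [-72.42, 252.41], [9.2, 110.78], [-144.41, 144.41]. Speed limits (degrees/s): [108.29, 108.29, 136.94, 136.94, 172.46, 172.46, 172.46].

## Interface

Orientations are given as a 3x3 rotation matrix whose columns are the frame's x, y, z axes.
In Python, from plant import arm, eyes gives the robot as it stands.
- The arm moves only by the tool play_rows, never from a script. Its argument "plan" is a list of rows, each a list of 5 numbers: the finger opening in mm, from 0 to 85.4, then the shift along the tool's x, y, z in mm, then the turn about the tool's z in degrees. In form: [[jaw, x, y, z, roll], ...]. A call has 1 to 8 rows; each row is the pose to reach, as a shift and turn from the pose commanded when the call began, along the tool's axes at that moment; what a row does not reach only later rows make up. A row lasts 1/12 s, in which the tool goes at most 41.7 mm and 7.16 degrees, less where a joint would pass 70% of its speed; a pose out of reach is approached as far as the arm can. A call with a gripper value outside its range is refused whole. The fingers move at their own pace and stop on an object; "force" is the grip in N (left out, the last holds). Time passes only in rows, so rows that repeat a pose let the fingers close. It gives the time, the measured TCP pose, the force, the opening and the grip force at its end, in the units of the state.
- arm.get_state(): the state, without advancing time (a new reading comes with each control period).
- eyes.get_image(name): name is "scene" or "top" or "wrist"; returns a dict with "color" (384x512x3 uint8, red, green, blue), "z_map" (384x512 float32, m along the optical axis (not along the pixel's ray), 0 where there is no reading), "fx", "fy", "cx", "cy" (pixels), "xyz" and "attitude" of the camera in the world. Camera axes: x right, y down, z forward; pixel columns grow to the right and rows downward; lengths in m; the calibration is good to about 2 mm. The wrist camera is an equidistant fisheye: a pixel r from the principal point sees the ray r / f radians off the axis. A picture is of the moment at which its call begins.
- arm.job_done(): hands the job in; it is judged then, once.
The state is a dict: "time": time; "joints": joint angles; "joint_vel": joint speeds; "tau": joint torques, N m; "eef_pos": TCP position; "eef_rot": TCP orientation; "contact_force": force on the tool from outside, world axes, zero at the start; "ft_torque": the same for the moment, N m; "grip_width": opening from 0.0 (shut) to 1.0 (fully open); "grasp_force": force on a finger pad.
Only numpy, scipy, OpenCV 4.12 (cv2) and the standard library are available. Lean on these libraries where they do the work, as an engineer would, in place of code of your own. Each camera call takes 0.05 s, during which the arm holds its last target. There are 200 camera calls.

## Task

Class is over: close up the bench storage with the fingertips. Push both drawers of the low plywood drawer unit fully home, and push the hinged lid of the plywood battery box down until it is fully shut, in any order. Push from the outside only: do not pinch the drawers or the lid, put fingers inside them or open them any farther, and leave the rover, screwdriver, glue bottle and motor where they are.

Things in the scene. Friction and masses are not known exactly. Their poses are not given: they have to be found in the camera images.
- unit: low plywood drawer unit fixed to the bench, 150 mm deep (its x), 220 mm wide (its y), 72 mm high; origin at the centre of its underside, on the table; two drawers side by side in its -x side, turned to the robot. When shut, the fronts' outer faces stand 83 mm from the origin along -x, their middles 55 mm to either side. On the robot's left or right; the battery box is on the other side.
- drawer_left (a joint): opening of the left (the unit's +y) drawer in m: 0 fully shut (a hard stop), growing as it comes out towards the unit's -x; starts 0.03 to 0.075. It slides stiffly (some 1.5 N) and stays where it is left.
- drawer_right (a joint): opening of the right (the unit's -y) drawer in m: 0 fully shut (a hard stop), growing as it comes out towards the unit's -x; starts 0.03 to 0.075. It slides stiffly (some 1.5 N) and stays where it is left.
- drawer_left_front (a point): point on the outer face of the left drawer's front, in the middle of its width, 30 mm above the table; axes as unit. The front is a plain wooden panel 106 mm wide, 8 mm thick, from 6 to 70 mm above the table, with a finger notch 38 mm wide and 16 mm deep in the middle of its upper edge (so solid up to 54 mm there). No handle.
- drawer_right_front (a point): point on the outer face of the right drawer's front, in the middle of its width, 30 mm above the table; axes as unit. The front is a plain wooden panel 106 mm wide, 8 mm thick, from 6 to 70 mm above the table, with a finger notch 38 mm wide and 16 mm deep in the middle of its upper edge (so solid up to 54 mm there). No handle.
- drawer_left_tray: the tray behind the left drawer's front (plywood, 130 x 94 mm, 42 mm deep, walls 4 mm, with one cross wall): the inside, not to be pressed by the fingers. It moves with the drawer; its origin is the centre of the drawer front's outer face, at table height.
- drawer_right_tray: the tray behind the right drawer's front (plywood, 130 x 94 mm, 42 mm deep, walls 4 mm, with one cross wall): the inside, not to be pressed by the fingers. It moves with the drawer; its origin is the centre of the drawer front's outer face, at table height.
- box: plywood battery box fixed to the bench, open-topped, 160 mm deep (its x), 180 mm wide (its y), 75 mm high, walls 6 mm; origin at the centre of its underside, on the table. Its lid is hinged along the upper edge of its +x side (the far side from the robot).
- lid (a joint): angle of the lid in rad: 0 fully shut, lying flat on the box (a hard stop), growing as its free edge swings up and away from the robot; 1.57 is upright; starts 0.8 to 1.3. The stiff hinge (0.35 N m) keeps it where it is left: it does not fall shut. A plain wooden board 160 mm from hinge to free edge, 180 mm wide, 8 mm thick, no handle.
- lid_hinge (a point): middle of the lid's hinge line, 80 mm along the box's +x and 75 mm above the table; axes as box. The hinge line runs along y and lies in the plane of the lid's underside; the lid's outer face is 8 mm from that plane.
- lid_edge (a point): middle of the lid's free edge, on its outer (upper when shut) face, 160 mm from the hinge line; its axes turn with the lid: x from free edge to hinge, y along the hinge, z out of the outer face.
- lid_lining: cork sheet 140 x 160 x 4 mm under the lid's inner face, not to be pressed by the fingers; origin at the hinge line, moves with the lid.
- rover: bystander: small plywood rover, 96 mm long, 73 mm wide, 62 mm high, loose, on four wheels between the unit and the box, towards the robot; origin under its centre on the table.
- screwdriver: bystander: screwdriver with an orange handle, 160 mm long, lying loose nearer the robot; origin on the table under its middle.
- glue: bystander: standing glue bottle, 44 mm in diameter, 95 mm high, loose, beyond the work; origin at the centre of its underside.
- motor: bystander: geared motor block 30 x 36 x 22 mm with a 12 mm upright shaft, standing loose on top of the unit near its back; origin at the centre of its underside.
Not all that is in view belongs to the job. What is shaped like the box but red is not meant.

How it is judged:
By the outcome, as a careful person would: the job done as asked, in the order asked, and still so for the second after the job is handed in, with the robot touching nothing.
It also fails if it takes over 64 s, if anything falls off the work surface, if the arm or the gripper's body presses on something with over 40 N, if the wrist force passes 120 N, or if a joint passes its speed limit or range.

## Working session

There is one attempt and no reset: what is moved stays moved. The work goes in short steps, Python scripts to look and compute and a tool call to move; the robot and the scene stay as the last step left them, time stands still between calls to the robot, and variables do not carry over. Pictures are saved under pics/ and viewed, at most 10 in all, crops included, and the job is handed in when it is done.

Besides the shell and the picture viewer there is one more tool, called by a JSON object that holds its "name" and its "arguments". play_rows: Moves the arm, as the interface text tells. Its arguments: {"type":"object","properties":{"plan":{"type":"array"},"force":{"type":"number"}},"required":["plan"]}

```bash
mkdir -p pics; ls
python3 - <<'E'
from plant import arm, eyes
import cv2,numpy as np
s=arm.get_state();print(s['time'],s['eef_pos'],s['eef_rot'],s['grip_width'])
for n in("scene","top"):
    d=eyes.get_image(n);np.savez(n+'.npz',**d)
    cv2.imwrite(f'pics/{n}0.png',d['color'][...,::-1]);print(n,d['fx'],d['fy'],d['cx'],d['cy'],d['xyz'],d['attitude'],(d['z_map']==0).mean())
E
```

```text
pics
0.0 [ 0.17485201 -0.59970953  0.23071814] [[ 9.60007560e-01  2.79973793e-01 -4.00574817e-04]
 [ 2.79974063e-01 -9.60007010e-01  1.03190646e-03]
 [-9.56478665e-05 -1.10278856e-03 -9.99999387e-01]] 1.0036572447431826
scene 461.8060510931666 461.8060510931666 256.34504015114976 191.46020490363105 [ 1.00639692 -0.57855477  0.76655351] [[ 0.78258342  0.40373421 -0.4738796 ]
 [ 0.62216496 -0.53383083  0.57265645]
 [-0.02177054 -0.74298273 -0.66895643]] 0.00396728515625
top 401.85321693692913 401.85321693692913 261.46356218091427 194.54644403840368 [ 0.44963802 -0.02143467  1.26377041] [[ 0.01360735 -0.99799016  0.06189085]
 [-0.99990335 -0.01375765 -0.00200299]
 [ 0.00285043 -0.06185762 -0.99808091]] 0.004033406575520833
```

View pics/scene0.png

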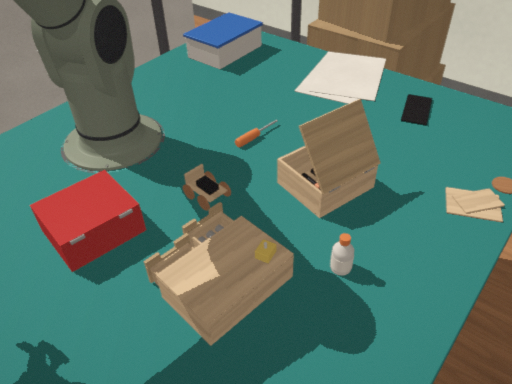

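View pics/top0.png

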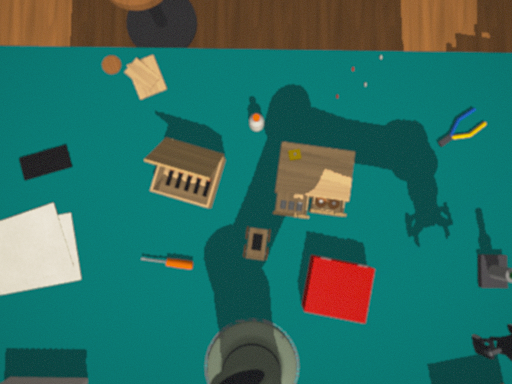

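Top view: the drawer unit is at (315,178), with drawers towards the robot at (292,205) and (328,205), and the open battery box is at (187,178). Things that could be confused with the box: red box at top (340,290), not meant, and the blue/white box at scene (225,40), which is the wrong colour. Choice: the plywood box with the raised lid. Next I measure, and crop to check.

```bash
cat > h.py <<'E'
import numpy as np,cv2
def cloud(d):
    v,u=np.mgrid[:384,:512]; z=d['z_map']
    p=np.stack([(u-d['cx'])/d['fx']*z,(v-d['cy'])/d['fy']*z,z],-1)
    return p@np.array(d['attitude']).T+d['xyz']
E
python3 - <<'E'
from h import *
d=np.load('top.npz');P=cloud(d);Z=P[...,2]
print('table',np.median(Z[100:350,100:240]))
def box(u0,u1,v0,v1,a,b):
    m=np.zeros(Z.shape,bool);m[v0:v1,u0:u1]=1;m&=(Z>a)&(Z<b)
    q=P[m];(c,s,ang)=cv2.minAreaRect(q[:,:2].astype(np.float32)*1000)
    return q,c,s,ang
for n,a in dict(unit=(265,365,135,225,.055,.085),unitmain=(265,365,135,192,.06,.085),boxrim=(140,230,150,215,.06,.085),red=(295,380,250,330,.05,.3),rover=(235,275,220,268,.03,.09),glue=(240,268,108,135,.05,.12),lid=(140,230,130,185,.1,.3)).items():
    q,c,s,g=box(*a);print(n,len(q),np.round(c,1),np.round(s,1),round(g,1),'z',np.round(np.percentile(q[:,2],[2,50,98]),3))
    print('  box',np.round(cv2.boxPoints((c,s,g)),0).tolist())
# drawer rows: print heights
for u in(285,298,315,335,345): print(u,[(v,round(float(P[v,u,0]),3),round(float(P[v,u,1]),3),round(float(Z[v,u]),3)) for v in range(188,222,2)])
# lid plane
q,_,_,_=box(140,230,135,200,.095,.3); c=q.mean(0); w=np.linalg.svd(q-c,full_matrices=0)
print('lid plane',c,w[2][2],w[1])
i=d['color'][125:230,135:370,::-1];cv2.imwrite('pics/crop.png',cv2.resize(i,None,fx=3.3,fy=3.3,interpolation=2))
s=np.load('scene.npz');i=s['color'][90:340,130:390,::-1];cv2.imwrite('pics/crop2.png',cv2.resize(i,None,fx=2.3,fy=2.3,interpolation=2))
E
```

```text
table 0.0004825384136248889
unit 3715 [ 563.6 -179.1] [220.4 217.4] 83.0 z [0.066 0.072 0.077]
  box [[442.0, -275.0], [658.0, -302.0], [685.0, -83.0], [469.0, -57.0]]
unitmain 3234 [ 597.5 -183. ] [220.5 149.9] 83.4 z [0.067 0.072 0.077]
  box [[510.0, -284.0], [659.0, -301.0], [685.0, -82.0], [536.0, -65.0]]
boxrim 355 [587.5 199.4] [181.1 166.3] 74.5 z [0.062 0.075 0.083]
  box [[483.0, 135.0], [643.0, 90.0], [692.0, 264.0], [532.0, 309.0]]
red 3595 [ 251.6 -253.7] [181.6 165.7] 79.7 z [0.07  0.083 0.088]
  box [[154.0, -328.0], [317.0, -358.0], [349.0, -179.0], [186.0, -149.0]]
rover 562 [378.1 -10.7] [72.7 89.7] 83.0 z [0.03  0.036 0.062]
  box [[329.0, -41.0], [418.0, -52.0], [427.0, 20.0], [338.0, 31.0]]
glue 160 [749.8  -4.2] [40.4 40.5] 47.6 z [0.054 0.068 0.098]
  box [[721.0, -5.0], [751.0, -33.0], [778.0, -3.0], [748.0, 24.0]]
lid 1679 [616.2 191. ] [180.   83.4] 74.3 z [0.102 0.167 0.213]
  box [[552.0, 116.0], [632.0, 93.0], [681.0, 266.0], [600.0, 289.0]]
285 [(188, 0.544, -0.093, 0.076), (190, 0.538, -0.094, 0.072), (192, 0.532, -0.094, 0.07), (194, 0.53, -0.097, 0.01
[... 1768 characters left out ...]
), (216, 0.464, -0.255, 0.004), (218, 0.457, -0.255, 0.003), (220, 0.451, -0.256, 0.001)]
345 [(188, 0.547, -0.273, 0.07), (190, 0.54, -0.272, 0.074), (192, 0.535, -0.272, 0.073), (194, 0.529, -0.273, 0.07), (196, 0.523, -0.272, 0.072), (198, 0.517, -0.272, 0.075), (200, 0.511, -0.273, 0.07), (202, 0.508, -0.287, 0.0), (204, 0.502, -0.287, 0.003), (206, 0.495, -0.287, 0.001), (208, 0.489, -0.288, -0.001), (210, 0.483, -0.287, 0.001), (212, 0.477, -0.287, -0.0), (214, 0.469, -0.272, 0.071), (216, 0.464, -0.287, 0.001), (218, 0.458, -0.288, -0.001), (220, 0.452, -0.287, 0.001)]
lid plane [0.61381152 0.19047646 0.16222748] [-0.79472646  0.22249263 -0.56471841] [2.17145555 1.81051313 0.06678982]
```

View pics/crop.png

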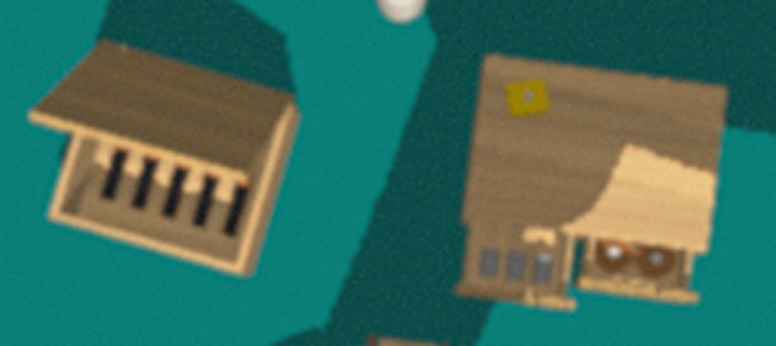

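The crop shows the plywood box with its lid raised, lid edge at crop (140,140), and the unit with both drawers out, fronts at (515,297) and (638,292). The sizes agree: unit 220x150 at z 72, box rim 75. The lid angle is about 0.97 rad and the drawers are open about 60 and 40 mm.

```bash
cat >> h.py <<'E'
def unit(s,lat,z):
    c=np.array([597.5,-183]);a=np.radians(-6.5);x=np.array([np.cos(a),np.sin(a)]);y=np.array([-x[1],x[0]])
    p=c+(-83+s)*x+lat*y;return np.array([*p,z])
def lid(r,th,off):  # box frame -> world; off=normal distance from outer face
    f=np.array([507.5,222]);a=np.radians(-15.7);x=np.array([np.cos(a),np.sin(a)])
    p=f+x*(160-r*np.cos(th)+(8+off)*np.sin(th));return np.array([*p,75+r*np.sin(th)+(8+off)*np.cos(th)])
def show(targets,yaw):
    from plant import arm
    s=arm.get_state();R=s['eef_rot'];p=s['eef_pos']*1000
    print('t',s['time'],'pos',p.round(1),'yaw',np.degrees(np.arctan2(R[1,0],R[0,0])).round(1),'F',np.round(s['contact_force'],1))
    roll=np.degrees(np.arctan2(R[1,0],R[0,0]))-yaw
    for t in targets:print(np.round(t,0),'->',(R.T@(t-p)).round(0),'roll',round(roll,1))
E
python3 -c "
from h import *
show([unit(-95,55,231),unit(-95,55,32)],-6.5)"
```

```text
t 0.1 pos [ 174.9 -599.7  230.8] yaw 16.3 F [-0.4  0.3 -0.8]
[ 427. -108.  231.] -> [ 380. -401.    0.] roll 22.8
[ 427. -108.   32.] -> [ 380. -401.  199.] roll 22.8
```

{"name": "play_rows", "arguments": {"plan": [[0, 27, -28, 0, 6], [0, 54, -57, 0, 12], [0, 81, -85, 0, 18], [0, 108, -114, 0, 22.8], [0, 135, -142, 0, 22.8], [0, 162, -171, 0, 22.8], [0, 189, -200, 0, 22.8], [0, 216, -228, 0, 22.8]], "force": 20}}

```text
time: 0.77
eef_pos: [0.3188, -0.3187, 0.2313]
eef_rot: [[0.993, -0.114, -0.0], [-0.114, -0.993, 0.0], [-0.0, -0.0, -1.0]]
contact_force: [2.1, -0.3, 0.7]
grip_width: -0.0
grasp_force: 0.0
```

```bash
python3 -c "
from h import *
show([unit(-95,55,231),unit(-95,55,32)],-6.5)"
```

```text
t 0.7667 pos [ 318.8 -318.7  231.3] yaw -6.5 F [ 2.1 -0.3  0.7]
[ 427. -108.  231.] -> [  83. -221.    0.] roll -0.0
[ 427. -108.   32.] -> [  83. -221.  199.] roll -0.0
```

{"name": "play_rows", "arguments": {"plan": [[0, 14, -37, 0, 0], [0, 28, -74, 0, 0], [0, 42, -110, 0, 0], [0, 55, -147, 0, 0], [0, 69, -184, 0, 0], [0, 83, -221, 0, 0], [0, 83, -221, 40, 0], [0, 83, -221, 75, 0]]}}

```text
time: 1.43
eef_pos: [0.4277, -0.1085, 0.156]
eef_rot: [[0.994, -0.11, 0.004], [-0.11, -0.994, 0.0], [0.004, -0.001, -1.0]]
contact_force: [1.7, -1.2, -1.8]
grip_width: 0.0
grasp_force: 0.0
```

{"name": "play_rows", "arguments": {"plan": [[0, 0, 0, 35, 0], [0, 0, 0, 70, 0], [0, 0, 0, 100, 0], [0, 0, 0, 124, 0], [0, 0, 0, 124, 0]]}}

```text
time: 1.85
eef_pos: [0.424, -0.1099, 0.0287]
eef_rot: [[0.994, -0.113, -0.006], [-0.113, -0.994, 0.001], [-0.006, -0.0, -1.0]]
contact_force: [-1.9, 1.4, -0.9]
grip_width: 0.006
grasp_force: 0.0
```

Run:
```python
from h import *
from plant import eyes
show([unit(-60,55,32),unit(-11,55,32)],-6.5)
d=eyes.get_image('scene');cv2.imwrite('pics/s1.png',cv2.resize(d['color'][120:320,100:340,::-1],None,fx=2.5,fy=2.5))
```

```text
t 1.85 pos [ 424.  -109.9   28.7] yaw -6.5 F [-1.9  1.4 -0.9]
[ 462. -112.   32.] -> [38. -2. -3.] roll -0.0
[ 510. -118.   32.] -> [87. -2. -4.] roll -0.0
```

View pics/s1.png

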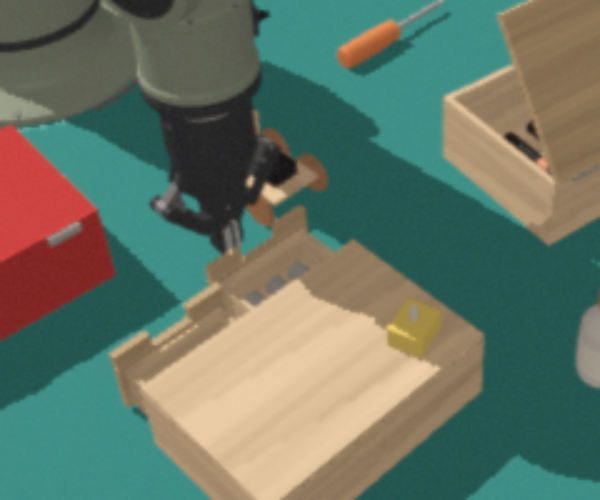

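The shut fingers (230,235) stand outside the left front, at its middle, clear of the tray and rover. Pushing.

{"name": "play_rows", "arguments": {"plan": [[0, 8, 0, -3, 0], [0, 16, 0, -3, 0], [0, 24, 0, -3, 0], [0, 32, 0, -3, 0], [0, 40, 0, -3, 0], [0, 48, 0, -3, 0], [0, 56, 0, -3, 0], [0, 64, 0, -3, 0]]}}

```text
time: 2.57
eef_pos: [0.4905, -0.118, 0.0354]
eef_rot: [[0.993, -0.114, -0.0], [-0.114, -0.993, -0.0], [-0.0, 0.0, -1.0]]
contact_force: [-1.9, -1.0, 0.8]
grip_width: 0.001
grasp_force: 0.9
```

{"name": "play_rows", "arguments": {"plan": [[0, 4, 0, 0, 0], [0, 8, 0, 0, 0], [0, 12, 0, 0, 0], [0, 15, 0, 0, 0], [0, 18, 0, 0, 0], [0, 18, 0, 0, 0]]}}

```text
time: 3.07
eef_pos: [0.5081, -0.1199, 0.0353]
eef_rot: [[0.993, -0.114, 0.0], [-0.114, -0.993, 0.0], [0.0, -0.0, -1.0]]
contact_force: [0.0, -0.4, 0.5]
grip_width: -0.003
grasp_force: 0.0
```

```bash
python3 -c "
from h import *
show([unit(-11,55,32)],-6.5)"
```

```text
t 3.0667 pos [ 508.1 -119.9   35.3] yaw -6.5 F [ 0.  -0.4  0.5]
[ 510. -118.   32.] -> [ 2. -2.  3.] roll -0.0
```

{"name": "play_rows", "arguments": {"plan": [[0, 2, 0, 0, 0], [0, 3, 0, 0, 0], [0, 4, 0, 0, 0], [0, 4, 0, 0, 0]]}}

```text
time: 3.4
eef_pos: [0.5088, -0.1201, 0.035]
eef_rot: [[0.993, -0.114, -0.006], [-0.114, -0.993, 0.0], [-0.006, 0.0, -1.0]]
contact_force: [-16.1, 2.2, 11.8]
grip_width: -0.001
grasp_force: 8.3
```

The force has risen to 16 N and the tool no longer advances, so the drawer is at its hard stop. Next, back off and go over to the right drawer.

{"name": "play_rows", "arguments": {"plan": [[0, -20, 0, 0, 0], [0, -50, 0, 0, 0], [0, -80, 0, 0, 0], [0, -80, 35, 0, 0], [0, -80, 70, 0, 0], [0, -80, 107, 0, 0], [0, -80, 107, 0, 0]]}}

```text
time: 3.98
eef_pos: [0.4184, -0.2246, 0.0356]
eef_rot: [[0.993, -0.122, 0.0], [-0.122, -0.993, -0.003], [0.001, 0.003, -1.0]]
contact_force: [-1.8, -0.3, 0.3]
grip_width: -0.001
grasp_force: 0.0
```

```bash
python3 -c "
from h import *
show([unit(-53,-55,34),unit(-11,-55,34)],-6.5)"
```

```text
t 3.9833 pos [ 418.4 -224.6   35.6] yaw -7.0 F [-1.8 -0.3  0.3]
[ 456. -222.   34.] -> [37. -7.  2.] roll -0.5
[ 498. -227.   34.] -> [79. -7.  2.] roll -0.5
```

{"name": "play_rows", "arguments": {"plan": [[0, 9, -6, 0, 0], [0, 18, -6, 0, 0], [0, 27, -6, 0, 0], [0, 35, -6, 0, 0], [0, 43, -6, 0, 0], [0, 51, -6, 0, 0], [0, 59, -6, 0, 0], [0, 66, -6, 0, 0]]}}

```text
time: 4.65
eef_pos: [0.487, -0.2188, 0.0352]
eef_rot: [[0.994, -0.113, -0.0], [-0.113, -0.994, 0.0], [-0.0, -0.0, -1.0]]
contact_force: [-2.6, 1.9, 0.7]
grip_width: 0.0
grasp_force: 0.9
```

{"name": "play_rows", "arguments": {"plan": [[0, 3, 0, 0, 0], [0, 6, 0, 0, 0], [0, 9, 0, 0, 0], [0, 11, 0, 0, 0], [0, 13, 0, 0, 0], [0, 13, 0, 0, 0]]}}

```text
time: 5.15
eef_pos: [0.4963, -0.2204, 0.0349]
eef_rot: [[0.993, -0.115, -0.006], [-0.115, -0.993, 0.001], [-0.006, -0.0, -1.0]]
contact_force: [-15.8, 4.4, 10.7]
grip_width: -0.004
grasp_force: 8.2
```

Stopped at exactly the matching depth. Retreat, rise, and go to the lid.

{"name": "play_rows", "arguments": {"plan": [[0, -20, 0, 0, 0], [0, -45, 0, 0, 0], [0, -45, 0, -40, 0], [0, -45, 0, -80, 0], [0, -45, 0, -120, 0], [0, -45, 0, -160, 0], [0, -45, 0, -200, 0], [0, -45, 0, -235, 0]]}}

```text
time: 5.82
eef_pos: [0.4544, -0.2156, 0.2734]
eef_rot: [[0.993, -0.114, 0.002], [-0.114, -0.993, -0.001], [0.002, 0.001, -1.0]]
contact_force: [0.1, -0.4, -0.7]
grip_width: 0.001
grasp_force: 0.0
```

Run:
```python
from h import *
from plant import eyes
a=lid(140,.97,35);b=a.copy();b[2]=270
show([b,a],-15.7)
d=eyes.get_image('top');P=cloud(d);Z=P[...,2]
for u in(285,300,315,335,345): print(u,[(v,round(float(P[v,u,0]),3),round(float(Z[v,u]),3)) for v in range(192,212,2)])
m=np.zeros(Z.shape,bool);m[135:200,140:230]=1;m&=(Z>.1)&(Z<.22);q=P[m];c=q.mean(0);print(c,np.linalg.svd(q-c,full_matrices=0)[2][2])
```

```text
t 5.8167 pos [ 454.4 -215.6  273.4] yaw -6.6 F [ 0.1 -0.4 -0.7]
[619. 191. 270.] -> [ 118. -422.    3.] roll 9.1
[619. 191. 215.] -> [ 118. -422.   59.] roll 9.1
285 [(192, 0.532, 0.069), (194, 0.526, 0.072), (196, 0.524, 0.01), (198, 0.518, -0.0), (200, 0.512, 0.002), (202, 0.506, -0.002), (204, 0.499, 0.001), (206, 0.493, -0.0), (208, 0.487, 0.001), (210, 0.48, 0.002)]
300 [(192, 0.533, 0.074), (194, 0.527, 0.075), (196, 0.521, 0.075), (198, 0.518, 0.012), (200, 0.513, -0.002), (202, 0.506, -0.005), (204, 0.5, 0.005), (206, 0.494, 0.001), (208, 0.487, -0.0), (210, 0.481, -0.003)]
315 [(192, 0.533, 0.073), (194, 0.527, 0.07), (196, 0.521, 0.071), (198, 0.515, 0.074), (200, 0.512, 0.018), (202, 0.507, 0.001), (204, 0.5, 0.003), (206, 0.494, 0.002), (208, 0.488, 0.001), (210, 0.482, -0.0)]
335 [(192, 0.534, 0.075), (194, 0.528, 0.074), (196, 0.522, 0.07), (198, 0.516, 0.069), (200, 0.511, 0.053), (202, 0.505, 0.052), (204, 0.501, -0.003), (206, 0.495, 0.001), (208, 0.489, -0.002), (210, 0.483, -0.001)]
345 [(192, 0.497, 0.6), (194, 0.493, 0.607), (196, 0.49, 0.612), (198, 0.486, 0.618), (200, 0.483, 0.622), (202, 0.479, 0.626), (204, 0.476, 0.628), (206, 0.473, 0.63), (208, 0.469, 0.63), (210, 0.466, 0.631)]
[0.61241802 0.19111303 0.16437768] [ 0.79433852 -0.22231238  0.56533487]
```

Both drawers read shut. Travelling above the lid.

{"name": "play_rows", "arguments": {"plan": [[0, 11, -38, 0, 2], [0, 22, -76, 0, 4], [0, 32, -114, 0, 6], [0, 43, -152, 0, 9], [0, 53, -190, 0, 9], [0, 64, -228, 0, 9], [0, 75, -266, 0, 9], [0, 85, -304, 0, 9]]}}

```text
time: 6.53
eef_pos: [0.5741, 0.0786, 0.2705]
eef_rot: [[0.963, -0.268, 0.001], [-0.268, -0.963, -0.0], [0.001, -0.0, -1.0]]
contact_force: [1.2, -1.0, 0.3]
grip_width: -0.002
grasp_force: 0.0
```

Run:
```python
from h import *
a=lid(140,.97,35);b=a.copy();b[2]=270
show([b,a]+[lid(140,t,o) for t,o in((.97,10),(.9,5),(.75,5))],-15.7)
```

```text
t 6.5333 pos [574.1  78.6 270.5] yaw -15.6 F [ 1.2 -1.   0.3]
[619. 191. 270.] -> [  14. -120.    0.] roll 0.1
[619. 191. 215.] -> [  14. -120.   56.] roll 0.1
[600. 196. 201.] -> [  -7. -120.   70.] roll 0.1
[588. 199. 193.] -> [ -20. -120.   78.] roll 0.1
[571. 204. 180.] -> [ -36. -120.   90.] roll 0.1
```

{"name": "play_rows", "arguments": {"plan": [[0, 6, -40, 0, 0], [0, 12, -80, 0, 0], [0, 18, -120, 0, 0], [0, 18, -120, 25, 0], [0, 18, -120, 50, 0], [0, 18, -120, 50, 0]]}}

```text
time: 7.03
eef_pos: [0.6212, 0.1874, 0.2157]
eef_rot: [[0.964, -0.267, -0.006], [-0.267, -0.964, -0.002], [-0.005, 0.004, -1.0]]
contact_force: [-0.4, -0.3, -0.1]
grip_width: -0.001
grasp_force: 0.0
```

Run:
```python
from h import *
from plant import eyes
X=11*np.array([np.cos(np.radians(-15.7)),np.sin(np.radians(-15.7)),0])
show([lid(140,t,0)+X for t in(1.05,.97,.9,.8,.7,.6,.5,.4,.3,.2,.1,.05,0)],-15.7)
d=eyes.get_image('scene');cv2.imwrite('pics/s2.png',cv2.resize(d['color'][40:270,200:430,::-1],None,fx=2.5,fy=2.5))
```

```text
t 7.0333 pos [621.2 187.4 215.7] yaw -15.5 F [-0.4 -0.3 -0.1]
[612. 193. 200.] -> [-10.  -3.  15.] roll 0.2
[602. 195. 195.] -> [-20.  -3.  21.] roll 0.2
[594. 198. 190.] -> [-28.  -3.  26.] roll 0.2
[584. 201. 181.] -> [-39.  -3.  35.] roll 0.2
[574. 203. 171.] -> [-50.  -3.  45.] roll 0.2
[565. 206. 161.] -> [-59.  -3.  55.] roll 0.2
[558. 208. 149.] -> [-67.  -3.  67.] roll 0.2
[551. 210. 137.] -> [-73.  -3.  79.] roll 0.2
[546. 211. 124.] -> [-79.  -3.  92.] roll 0.2
[542. 212. 111.] -> [-83.  -3. 105.] roll 0.2
[539. 213.  97.] -> [-86.  -3. 119.] roll 0.2
[538. 213.  90.] -> [-87.  -3. 126.] roll 0.2
[537. 214.  83.] -> [-87.  -3. 133.] roll 0.2
```

View pics/s2.png

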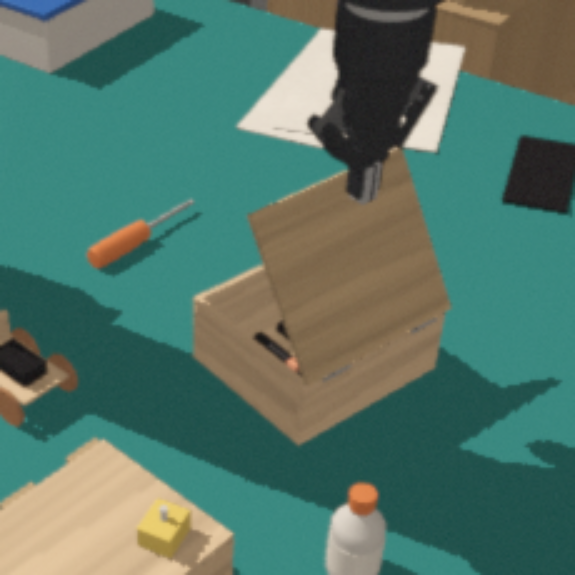

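The fingertips (365,195) are just off the outer face of the lid near its free edge, on the far side. Now sweep down along the arc.

{"name": "play_rows", "arguments": {"plan": [[0, -10, -3, 14, 0], [0, -20, -3, 21, 0], [0, -28, -3, 26, 0], [0, -34, -3, 31, 0], [0, -39, -3, 35, 0], [0, -45, -3, 40, 0], [0, -50, -3, 45, 0], [0, -55, -3, 50, 0]]}}

```text
time: 7.75
eef_pos: [0.5705, 0.2054, 0.1702]
eef_rot: [[0.963, -0.268, 0.0], [-0.268, -0.963, 0.0], [0.0, -0.0, -1.0]]
contact_force: [1.4, 0.6, 1.8]
grip_width: 0.001
grasp_force: 0.9
```

Run:
```python
from h import *
X=11*np.array([np.cos(np.radians(-15.7)),np.sin(np.radians(-15.7)),0])
show([lid(140,t,0)+X for t in(.6,.5,.4,.3,.2,.1,.05,0)],-15.7)
```

```text
t 7.75 pos [570.5 205.4 170.2] yaw -15.6 F [1.4 0.6 1.8]
[565. 206. 161.] -> [-5.  1. 10.] roll 0.1
[558. 208. 149.] -> [-13.   1.  21.] roll 0.1
[551. 210. 137.] -> [-20.   1.  33.] roll 0.1
[546. 211. 124.] -> [-26.   1.  46.] roll 0.1
[542. 212. 111.] -> [-30.   1.  60.] roll 0.1
[539. 213.  97.] -> [-33.   1.  73.] roll 0.1
[538. 213.  90.] -> [-34.   1.  80.] roll 0.1
[537. 214.  83.] -> [-34.   1.  87.] roll 0.1
```

Contact is light, about 2 N, as expected for the hinge. Continuing.

{"name": "play_rows", "arguments": {"plan": [[0, -5, 0, 9, 0], [0, -10, 0, 16, 0], [0, -15, 0, 24, 0], [0, -19, 0, 32, 0], [0, -23, 0, 40, 0], [0, -26, 0, 48, 0], [0, -29, 0, 55, 0], [0, -31, 0, 62, 0]]}}

```text
time: 8.42
eef_pos: [0.5407, 0.2136, 0.1075]
eef_rot: [[0.963, -0.268, 0.0], [-0.268, -0.963, -0.0], [0.0, 0.0, -1.0]]
contact_force: [1.1, -0.2, 0.2]
grip_width: -0.001
grasp_force: 0.7
```

{"name": "play_rows", "arguments": {"plan": [[0, -1, 0, 5, 0], [0, -2, 0, 10, 0], [0, -3, 0, 15, 0], [0, -3, 0, 18, 0], [0, -3, 0, 21, 0], [0, -3, 0, 23, 0], [0, -3, 0, 23, 0]]}}

```text
time: 9.0
eef_pos: [0.5379, 0.2143, 0.0849]
eef_rot: [[0.963, -0.268, -0.0], [-0.268, -0.963, -0.0], [-0.0, 0.0, -1.0]]
contact_force: [-0.5, 0.3, -0.3]
grip_width: 0.001
grasp_force: 0.0
```

{"name": "play_rows", "arguments": {"plan": [[0, 0, 0, 1, 0], [0, 0, 0, 2, 0], [0, 0, 0, 3, 0], [0, 0, 0, 3, 0]]}}

```text
time: 9.33
eef_pos: [0.5381, 0.2144, 0.083]
eef_rot: [[0.963, -0.268, 0.0], [-0.268, -0.963, 0.0], [0.0, -0.0, -1.0]]
contact_force: [-4.7, -1.6, 12.1]
grip_width: 0.003
grasp_force: 5.8
```

{"name": "play_rows", "arguments": {"plan": [[0, 0, 0, 1, 0], [0, 0, 0, 2, 0], [0, 0, 0, 2, 0], [0, 0, 0, -5, 0], [0, 0, 0, -35, 0], [0, 0, 0, -75, 0], [0, 0, 0, -115, 0], [0, 0, 0, -155, 0]]}}

```text
time: 10.0
eef_pos: [0.5377, 0.2142, 0.2392]
eef_rot: [[0.963, -0.268, -0.0], [-0.268, -0.963, 0.0], [-0.0, -0.0, -1.0]]
contact_force: [1.3, 0.0, 0.6]
grip_width: -0.002
grasp_force: 0.0
```

{"name": "play_rows", "arguments": {"plan": [[0, 0, 38, 0, 0], [0, 0, 76, 0, 0], [0, 0, 114, 0, 0], [0, 0, 152, 0, 0], [0, 0, 190, 0, 0], [0, 0, 190, 0, 0]]}}

```text
time: 10.5
eef_pos: [0.4854, 0.0244, 0.2375]
eef_rot: [[0.961, -0.275, -0.0], [-0.275, -0.961, -0.003], [0.0, 0.003, -1.0]]
contact_force: [0.9, -1.6, 0.9]
grip_width: 0.007
grasp_force: 0.0
```

Run:
```python
from h import *
from plant import eyes
show([],0)
d=eyes.get_image('top');cv2.imwrite('pics/t2.png',d['color'][...,::-1]);P=cloud(d);Z=P[...,2]
for r,t in((150,0),(100,0),(40,0)):
    w=lid(r,t,0)/1000;e=np.linalg.norm(P-w,axis=-1)<.015;print(r,np.median(Z[e]),e.sum())
d=eyes.get_image('scene');cv2.imwrite('pics/s3.png',d['color'][...,::-1]);P=cloud(d)
for r in(155,100,40):
    w=lid(r,0,0)/1000;e=np.linalg.norm(P-w,axis=-1)<.015;print(r,np.median(P[e][:,2]) if e.any() else None,e.sum())
```

```text
t 10.5 pos [485.4  24.4 237.5] yaw -16.0 F [ 0.9 -1.6  0.9]
150 0.0837891451824544 71
100 0.08304302334752123 81
40 0.08233192926926347 79
155 0.08298689192585762 50
100 0.0833351203017203 73
40 0.08361986365531382 81
```

View pics/s3.png

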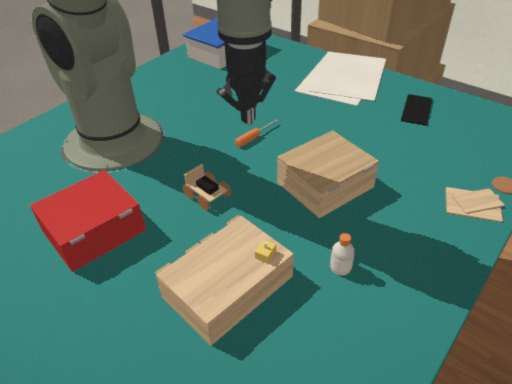

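View pics/t2.png

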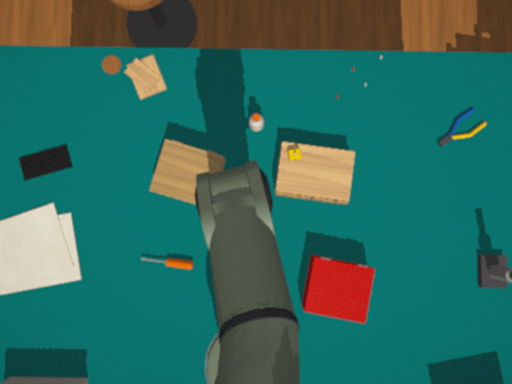

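The scene view shows the lid flat on the box (327,170), its top at 83 mm, and the unit shut (225,275). Rover (207,185), screwdriver (258,133), glue (342,255) and motor (265,250) are where they were.

```bash
python3 -c "
from plant import arm
print(arm.job_done())"
```

```text
the job is handed in; nothing more can be done
None
```

Both drawers and the battery box lid were pushed fully shut to their hard stops, the rover, screwdriver, glue bottle and motor were left in place, and the job was handed in at about 10.5 s.

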